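# Tip open the bail tin in the wardrobe tray

## Robot

A 6-joint arm with a two-finger parallel gripper is mounted at the origin on the work surface. World frame = base frame: x ahead of the robot, y to its left, z up, the work surface at z = 0. Lengths are in m, angles in rad, forces in N, time in s.
With the tool pointing down it reaches from about 0.3 to 0.775 m from the base axis. Payload 14.6 kg.
Tool frame: the origin (TCP) lies at the very end of the fingers, on their centre line; the grasp point (between the pads) lies 19 mm behind it; z points along the fingers, y is the direction in which the jaws open and shut (so a half turn about z gives the same grasp; the last joint's range is limited). The gripper opens to 94 mm and grips with 3 to 60 N. Pads are 16 mm wide; open, the fingers measure 119 mm over their backs; the gripper's body (75 mm by 177 mm) begins 78 mm behind the grasp point.
Start: joints at [-1.369, 0.3, 1.521, -0, 1.321, -0.067], TCP at [0.146, -0.53, 0.179] pointing down, gripper open.
Joint ranges: [-3.03, 3.03], [-0.79, 2.21], [0.23, 2.52], [-1.04, 4.18], [0, 3.07], [-2.55, 2.55]. Speed limits (rad/s): [2.22, 2.22, 2.57, 3.14, 3.14, 3.14].

## Interface

Orientations are given as [roll, pitch, yaw] about the fixed x, y, z axes, in that order (R = Rz(yaw) Ry(pitch) Rx(roll)).
In Python, from station import get_obs, vision, hand_in gives the robot as it stands.
- The arm moves only by the tool play_rows, never from a script. Its argument "moves" is a list of rows, each an object with "claw": the opening, from 0 (shut) to 1 (fully open); "linear": the shift along the tool's x, y, z in mm, a list of three; "turn": the turn, a rotation vector about the tool's x, y, z in rad, a list of three. In form: [{"claw": claw, "linear": [tx, ty, tz], "turn": [ax, ay, az]}, ...]. A call has 1 to 8 rows; each row is the pose to reach, as a shift and turn from the pose measured when the call began, along the tool's axes at that moment; what a row does not reach only later rows make up. A row lasts 1/8 s, in which the tool goes at most 62.5 mm and 10.7 degrees, less where a joint would pass 70% of its speed; a pose out of reach is approached as far as the arm can. A call with a gripper value outside its range is refused whole. The fingers move at their own pace and stop on an object; "force" is the grip in N (left out, the last holds). Time passes only in rows, so rows that repeat a pose let the fingers close. It gives the time, the measured TCP pose, the force and the opening at its end, in the units of the state.
- get_obs(): the state, without advancing time (a new reading comes with each control period).
- vision.camera(name): name is "side" or "top" or "wrist"; returns the picture (384x512x3 uint8, blue, green, red); there is no depth.
- vision.camera_info(name): a dict with "camera_matrix" (3x3 intrinsics, pixels), "rvec" (rotation vector, rad) and "tvec" (3), from world to camera coordinates, as OpenCV has them; the wrist camera has in their place "mount" (4x4, takes a point from camera to tool coordinates, whose origin is the TCP and whose axes are the flange's). Camera axes: x right, y down, z forward; pixel columns grow to the right and rows downward; lengths in m; the calibration is good to about 2 mm. A picture is of the moment at which its call begins: read the wrist's pose just before it. camera_info takes no time and is no camera call.
- hand_in(): hands the job in, once; it reports no verdict.
The state is a dict: "time_s": time; "qpos": joint angles; "joint_vel": joint speeds; "tau": joint torques, N m; "ee_pos": TCP position; "eef_rot": TCP orientation; "force": force on the tool from outside, world axes, zero at the start; "moment": the same for the moment, N m; "grip_width": finger opening in m.
Only numpy, scipy, OpenCV 4.12 (cv2) and the standard library are available. Lean on these libraries where they do the work, as an engineer would, in place of code of your own. Each camera call takes 0.05 s, during which the arm holds its last target.

## Task

Open the stainless steel tin in the pull-out tray: press its yellow thumb tab all the way down with the gripper so that the lid tips up, then let go and leave the lid standing open. Leave the navy blue tin beside it shut.

Things in the scene. Friction and masses are not known exactly. Their poses are not given: they have to be found in the camera images.
- steel_tin_tab (a point): Yellow thumb tab of the bare steel tin, 46 (x) x 42 x 5 mm. Origin: centre of its top face, 66 mm above the work surface while shut; z up, x level towards the hinge, which lies parallel to y, 32 mm along +x and 6 mm down. Clear space below. Press down at the centre or just outside it: 12 to 25 mm of travel against 2 to 6 N, then a firm stop. Nothing but the tin within 50 mm of it; it points within 30 degrees of -x.
- steel_tin_lid (a joint): Lid angle of the bare stainless steel tin, rad: 0 shut, grows as the lid's far end tips up, 0.7 (40 degrees) at its firm stop. The hinge is stiff: the lid stays where it is left. Lid 130 x 80 mm, hinged along the tin's short end facing the robot, where the tab sticks out; pressing the tab down raises the lid.
- steel_tin: Bare stainless steel tin holding four rosewood bails, 124 mm (x) x 74 mm, 48 mm high without its lid, fixed on the tray floor 12 mm above the work surface. Origin: centre of its underside; x runs from the tab end to the free end of the lid, z up. The tray's white rim is 45 mm high. Also in the tray, not needed: two 72 mm cricket balls on rubber rings, a black spike wrench.
- navy_tin_lid (a joint): Lid angle, rad, of the other tin, painted navy blue, with the same shape, size and yellow tab: 0 shut, 0.7 fully open. It stands to the left or the right of the steel tin, centres at least 240 mm apart; leave it shut.

How it is judged:
On the way:
1. the fingers press the steel tin's yellow tab (steel_tin_lid_c2) while its lid tips up (contact force between steel_tin_lid_c2 and the fingers above 0.5 N and value of joint steel_tin_lid above 0.15 rad), for 0.05 s.
At the end, for the whole second after the job is handed in: The steel tin's lid stands open by more than 0.45 rad (26 degrees) of its 0.7 rad, at rest, and the navy tin's lid is shut (under 0.08 rad) (value of joint steel_tin_lid above 0.45 rad and velocity of joint steel_tin_lid between -0.05 and 0.05 rad/s and value of joint navy_tin_lid below 0.08 rad); the robot touches nothing.
It fails at once if the navy tin's lid is tipped up (over 0.08 rad) (value of joint navy_tin_lid above 0.08 rad).
It also fails if it takes over 27 s, if anything falls off the work surface, if the arm or the gripper's body presses on something with over 40 N, if the wrist force passes 120 N, or if a joint passes its speed limit or range.

## Working session

There is one attempt and no reset: what is moved stays moved. The work goes in short steps, Python scripts to look and compute and a tool call to move; the robot and the scene stay as the last step left them, time stands still between calls to the robot, and variables do not carry over. Pictures are saved under pics/ and viewed, and the job is handed in when it is done.

Besides the shell and the picture viewer there is one more tool, called as a command line: name --argument value ..., lists and objects as JSON in quotes. play_rows: Moves the arm, as the interface text tells. Its arguments: {"type":"object","properties":{"moves":{"type":"array","items":{"type":"object","properties":{"claw":{"type":"number"},"linear":{"type":"array","items":{"type":"number"}},"turn":{"type":"array","items":{"type":"number"}}}}},"force":{"type":"number"}},"required":["moves"]}

```bash
mkdir -p pics; python3 - <<'E'
from station import get_obs, vision
import cv2
o=get_obs();print({k:o[k] for k in('time_s','ee_pos','eef_rot','grip_width','force')})
for n in('top','side'):
    cv2.imwrite(f'pics/{n}0.png',vision.camera(n)); print(n,vision.camera_info(n))
E
```

```text
{'time_s': 0.0, 'ee_pos': array([ 0.14600337, -0.52997416,  0.17809099]), 'eef_rot': array([-3.14046127e+00, -7.91880031e-05,  2.68795616e-01]), 'grip_width': 0.09359600635786841, 'force': array([-0.21153255, -0.49840452, -0.13986007])}
top {'camera_matrix': array([[386.18193824,   0.        , 249.76784168],
       [  0.        , 386.18193824, 197.0965791 ],
       [  0.        ,   0.        ,   1.        ]]), 'rvec': array([ 2.15383106, -2.18248408,  0.02710559]), 'tvec': array([0.00734318, 0.56946622, 0.82504298])}
side {'camera_matrix': array([[389.71089596,   0.        , 252.22702053],
       [  0.        , 389.71089596, 187.74073329],
       [  0.        ,   0.        ,   1.        ]]), 'rvec': array([ 2.39007276, -0.36208564,  0.12374159]), 'tvec': array([-0.55661809,  0.17954366,  0.70690413])}
```

View pics/top0.png

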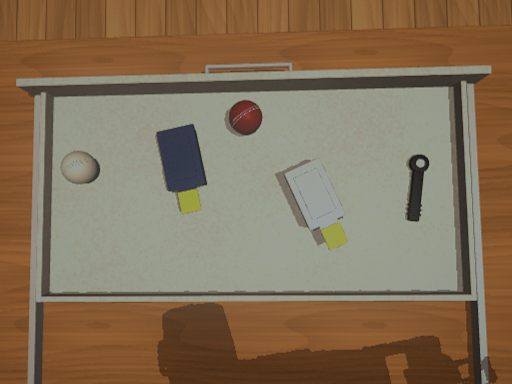

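View pics/side0.png

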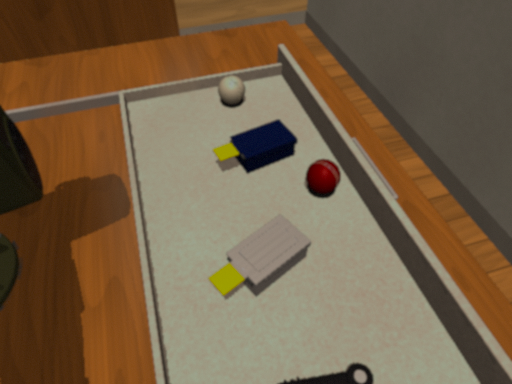

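The steel tin has its tab at about (334,236) in the top view and (228,279) in the side view. The navy tin's tab is at (189,201) in the top view. I'll enlarge the steel tab next.

```bash
python3 - <<'E'
import cv2,numpy as np
a=cv2.imread('pics/top0.png')[150:260,270:380]; b=cv2.imread('pics/side0.png')[205:305,200:320]
a=cv2.resize(a,(396,396),interpolation=cv2.INTER_CUBIC)
b=cv2.resize(b,(400,333),interpolation=cv2.INTER_CUBIC); b=cv2.copyMakeBorder(b,0,63,0,0,cv2.BORDER_CONSTANT)
cv2.imwrite('pics/crop0.png',np.hstack([a,b]))
for n in('top','side'):
    im=cv2.imread(f'pics/{n}0.png');h=cv2.cvtColor(im,cv2.COLOR_BGR2HSV)
    m=cv2.inRange(h,(22,150,80),(38,255,255))
    k,l,s,c=cv2.connectedComponentsWithStats(m)
    for i in range(1,k):
        if s[i,4]>50:
            cs,_=cv2.findContours((l==i).astype(np.uint8),0,2);print(n,s[i],c[i],cv2.boxPoints(cv2.minAreaRect(cs[0])).round(1).tolist())
E
```

```text
top [178 189  23  24 390] [189.12820513 200.70512821] [[177.6999969482422, 192.60000610351562], [196.3000030517578, 188.6999969482422], [200.60000610351562, 208.6999969482422], [182.0, 212.6999969482422]]
side [213 143  26  18 295] [225.97966102 151.48813559] [[212.5, 148.5], [234.6999969482422, 141.10000610351562], [239.1999969482422, 154.60000610351562], [217.0, 162.0]]
side [209 263  36  32 631] [226.33755943 278.83993661] [[208.0, 277.70001220703125], [230.8000030517578, 260.70001220703125], [244.89999389648438, 279.6000061035156], [222.1999969482422, 296.6000061035156]]
```

View pics/crop0.png

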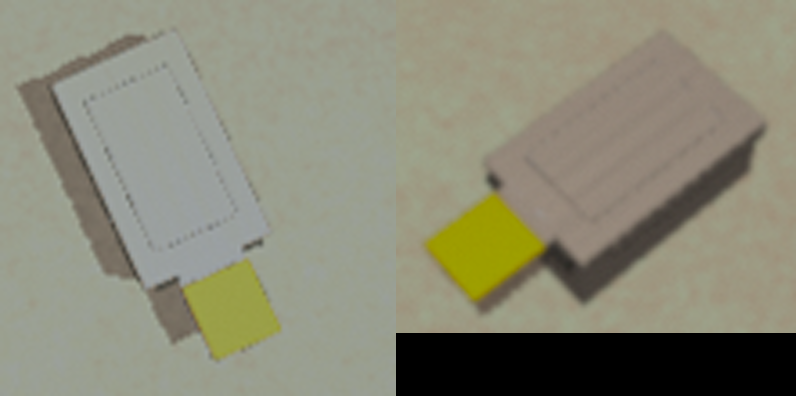

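```bash
cat > h.py <<'E'
import cv2,numpy as np
from station import vision
def onplane(n,px,z):
    i=vision.camera_info(n);K,R,t=i['camera_matrix'],cv2.Rodrigues(i['rvec'])[0],i['tvec']
    C=-R.T@t; d=R.T@np.linalg.inv(K)@np.r_[px,1.]
    return C+d*(z-C[2])/d[2]
E
python3 - <<'E'
from h import *
A=np.array([(183,285),(248,259),(282,327),(215,360)])/3.6+[270-.4,150-.4]
B=(np.array([(426,243),(492,195),(545,247),(476,300)])-[396,0])/3.3333+[200-.35,205-.35]
for n,P in(('top',A),('side',B)):
    Q=np.array([onplane(n,p,.066) for p in P]); print(n,Q.round(4).tolist(),Q.mean(0).round(4))
# lid axis from top: far-end mid vs tab outer mid
L=np.array([(52,88),(176,30),(270,235),(150,288)])/3.6+[270,150]
Q=np.array([onplane('top',p,.066) for p in L]);print(Q.round(4).tolist())
d=(Q[0]+Q[1]-Q[2]-Q[3])[:2];print('yaw',np.arctan2(d[1],d[0]))
print('navy',onplane('top',(189,200.7),.066))
E
```

```text
top [[0.4997, -0.1453, 0.066], [0.5139, -0.1821, 0.066], [0.4755, -0.2001, 0.066], [0.4574, -0.1622, 0.066]] [ 0.4866 -0.1724  0.066 ]
side [[0.4585, -0.1616, 0.066], [0.4965, -0.1451, 0.066], [0.5139, -0.1812, 0.066], [0.4746, -0.1983, 0.066]] [ 0.4859 -0.1715  0.066 ]
[[0.6122, -0.0742, 0.066], [0.6444, -0.1456, 0.066], [0.5265, -0.1956, 0.066], [0.4974, -0.1275, 0.066]]
yaw 0.4179247308450794
navy [0.56074064 0.12416209 0.066     ]
```

play_rows --moves '[{"claw":0,"linear":[35,-21,0],"turn":[0,0,-0.02]},{"claw":0,"linear":[85,-51,0],"turn":[0,0,-0.04]},{"claw":0,"linear":[138,-83,0],"turn":[0,0,-0.06]},{"claw":0,"linear":[190,-115,0],"turn":[0,0,-0.08]},{"claw":0,"linear":[243,-147,0],"turn":[0,0,-0.1]},{"claw":0,"linear":[296,-179,5],"turn":[0,0,-0.12]},{"claw":0,"linear":[348,-211,10],"turn":[0,0,-0.14]},{"claw":0,"linear":[395,-240,20],"turn":[0,0,-0.15]}]' --force 30

```text
time_s: 1.1
ee_pos: [0.4643, -0.1919, 0.1584]
eef_rot: [-3.141, -0.001, 0.42]
force: [-0.4, -1.0, 0.0]
grip_width: 0.0173
```

play_rows --moves '[{"claw":0,"linear":[15,-6,25],"turn":[0,0,0]},{"claw":0,"linear":[25,-9,60],"turn":[0,0,0]},{"claw":0,"linear":[25,-9,73],"turn":[0,0,0]},{"claw":0,"linear":[25,-9,73],"turn":[0,0,0]}]'

```text
time_s: 1.6
ee_pos: [0.483, -0.1737, 0.0852]
eef_rot: [-3.14, 0.0, 0.419]
force: [-0.7, 0.2, 0.2]
grip_width: 0.0008
```

```bash
python3 - <<'E'
from station import get_obs, vision
import cv2,numpy as np
o=get_obs();print({k:o[k] for k in('time_s','ee_pos','eef_rot','grip_width','force')})
a=vision.camera('side')[180:330,160:360];b=vision.camera('wrist')
cv2.imwrite('pics/s1.png',np.hstack([cv2.resize(a,(400,300),interpolation=cv2.INTER_CUBIC),cv2.resize(b,(400,300))]))
E
```

```text
{'time_s': 1.6, 'ee_pos': array([ 0.48301829, -0.17365914,  0.0851816 ]), 'eef_rot': array([-3.14006027e+00,  3.90463388e-04,  4.19434280e-01]), 'grip_width': 0.0007560913407843606, 'force': array([-0.6533194 ,  0.19640119,  0.21986702])}
```

View pics/s1.png

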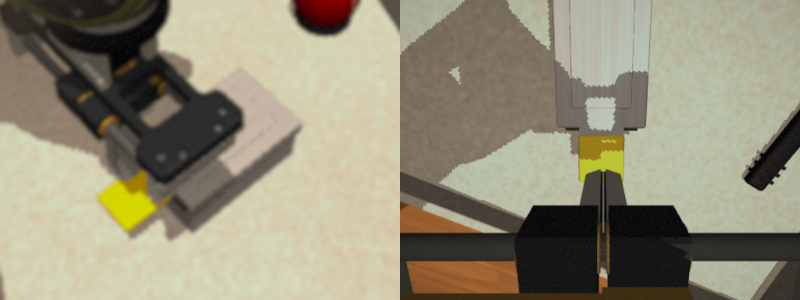

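The wrist view shows the shut fingertips at about (603,172), centred sideways over the yellow tab (x 579–624) with the lid aligned ahead of it. Next I press down to z ≈ 0.050.

play_rows --moves '[{"claw":0,"linear":[0,0,10],"turn":[0,0,0]},{"claw":0,"linear":[0,0,17],"turn":[0,0,0]},{"claw":0,"linear":[0,0,21],"turn":[0,0,0]},{"claw":0,"linear":[0,0,25],"turn":[0,0,0]},{"claw":0,"linear":[0,0,29],"turn":[0,0,0]},{"claw":0,"linear":[0,0,33],"turn":[0,0,0]},{"claw":0,"linear":[0,0,36],"turn":[0,0,0]},{"claw":0,"linear":[0,0,36],"turn":[0,0,0]}]'

```text
time_s: 2.7
ee_pos: [0.4837, -0.174, 0.0503]
eef_rot: [3.141, -0.001, 0.419]
force: [0.6, -0.3, -0.3]
grip_width: 0.0008
```

```bash
python3 - <<'E'
from station import get_obs, vision
import cv2,numpy as np
a=vision.camera('side')[180:330,160:360];b=vision.camera('wrist')
cv2.imwrite('pics/s2.png',np.hstack([cv2.resize(a,(400,300),interpolation=cv2.INTER_CUBIC),cv2.resize(b,(400,300))]))
print(get_obs()['force'])
E
```

```text
[ 0.45294445 -0.40976512 -0.16744326]
```

View pics/s2.png

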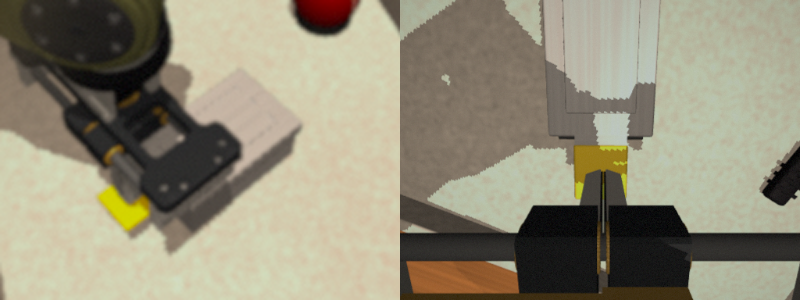

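The lid hasn't moved and the force reads about 0, although z is 0.050. I'll work out where the tab and the tip really are from the wrist camera.

```bash
python3 - <<'E'
from h import *
from station import get_obs
from scipy.spatial.transform import Rotation as Ro
i=vision.camera_info('wrist');K=i['camera_matrix'];M=i['mount'];print(M.round(4).tolist(),K.round(1).tolist())
o=get_obs();T=np.eye(4);T[:3,:3]=Ro.from_euler('xyz',o['eef_rot']).as_matrix();T[:3,3]=o['ee_pos'];print(o['ee_pos'],o['grip_width'])
W=T@M
def proj(P): c=np.linalg.inv(W)@np.r_[P,1];u=K@c[:3];return u[:2]/u[2]
print('tip px',proj(o['ee_pos'])*400/512, 'in hstack +400')
x=np.array([np.cos(.42),np.sin(.42),0]);y=np.array([-x[1],x[0],0]);c=np.array([.4862,-.172,.066])
for a,b in((23,21),(23,-21),(-23,-21),(-23,21)): print(proj(c+x*a/1e3+y*b/1e3)*400/512+[400,0])
img=vision.camera('wrist');cv2.imwrite('pics/w3.png',cv2.resize(img[120:320,130:390],(780,600),interpolation=cv2.INTER_CUBIC))
for n in('side','top'):
  ii=vision.camera_info(n);print(n,cv2.projectPoints(o['ee_pos'].reshape(1,3),ii['rvec'],ii['tvec'],ii['camera_matrix'],None)[0].ravel())
cv2.imwrite('pics/t3.png',cv2.resize(vision.camera('top')[140:280,250:410],(640,560),interpolation=cv2.INTER_CUBIC))
E
```

```text
[[-0.0001, -0.9672, -0.2539, 0.0743], [1.0, -0.0001, 0.0, 0.0008], [-0.0001, -0.2539, 0.9672, -0.2071], [0.0, 0.0, 0.0, 1.0]] [[330.0, 0.0, 259.7], [0.0, 330.0, 188.1], [0.0, 0.0, 1.0]]
[ 0.48386657 -0.17410359  0.05062359] 0.00029130616944221896
tip px [202.01871033 169.57529201] in hstack +400
[573.25286595 144.33590751]
[628.01388661 144.27215963]
[626.68147702 199.23409918]
[574.95724844 199.29803256]
side [226.06077406 284.48405036]
top [333.56579155 236.15165378]
```

View pics/w3.png

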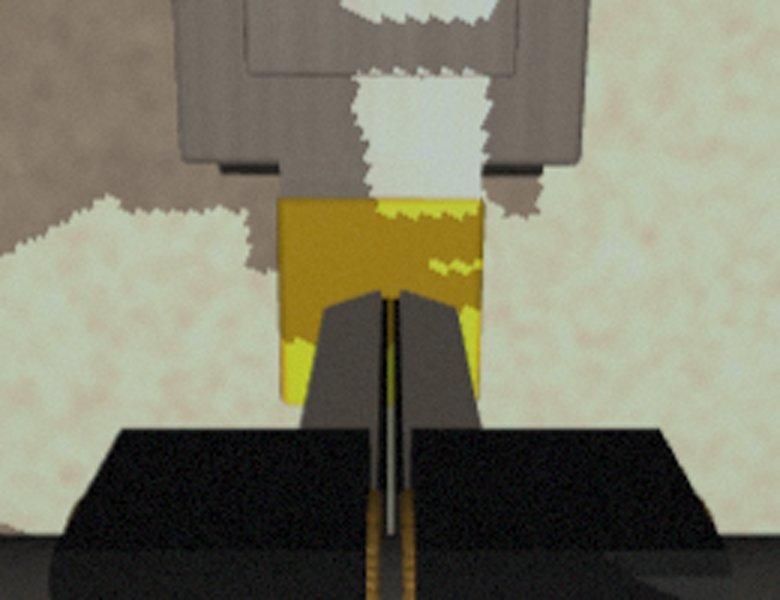

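View pics/t3.png

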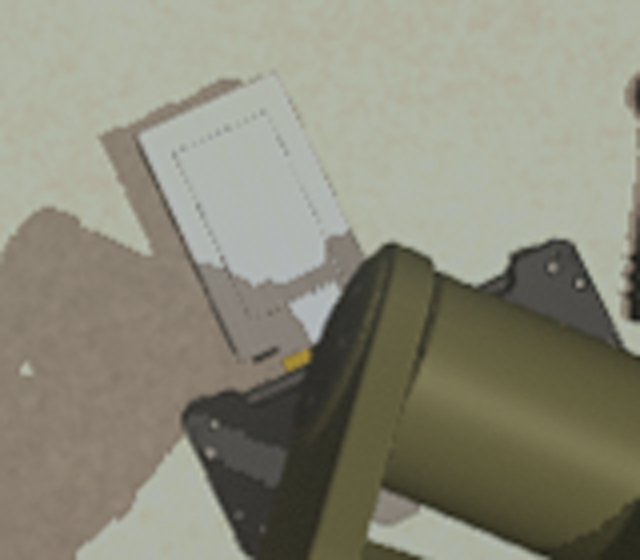

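```bash
python3 - <<'E'
from h import *
i=vision.camera_info('wrist');K=i['camera_matrix'];M=np.linalg.inv(i['mount'])
for xx in(-8,-4,0,4,8,11):
  r=[]
  for z in(0,-5,-10,-15,-20):
    c=M@np.array([xx/1e3,0,z/1e3,1]);u=K@c[:3];r.append(((u[:2]/u[2]-[130,120])*3).round(0).tolist())
  print(xx,r)
E
```

```text
-8 [[386.0, 325.0], [386.0, 334.0], [386.0, 342.0], [386.0, 352.0], [385.0, 361.0]]
-4 [[386.0, 308.0], [386.0, 316.0], [386.0, 325.0], [386.0, 334.0], [385.0, 343.0]]
0 [[386.0, 291.0], [386.0, 299.0], [386.0, 307.0], [386.0, 316.0], [385.0, 325.0]]
4 [[386.0, 274.0], [386.0, 281.0], [386.0, 289.0], [385.0, 298.0], [385.0, 306.0]]
8 [[386.0, 257.0], [386.0, 264.0], [386.0, 271.0], [385.0, 279.0], [385.0, 287.0]]
11 [[386.0, 244.0], [386.0, 250.0], [386.0, 258.0], [385.0, 265.0], [385.0, 273.0]]
```

The tab sits at its shut position (its corners match the prediction), and the fingertips appear about 15–20 mm short of the nominal TCP. That would mean they haven't touched yet, so I'll go on slowly and watch the force.

play_rows --moves '[{"claw":0,"linear":[0,0,2],"turn":[0,0,0]},{"claw":0,"linear":[0,0,4],"turn":[0,0,0]},{"claw":0,"linear":[0,0,6],"turn":[0,0,0]},{"claw":0,"linear":[0,0,6],"turn":[0,0,0]}]'

```text
time_s: 3.4
ee_pos: [0.4838, -0.1741, 0.0445]
eef_rot: [3.141, -0.001, 0.419]
force: [0.8, 0.6, -0.1]
grip_width: 0.0005
```

play_rows --moves '[{"claw":0,"linear":[0,0,2],"turn":[0,0,0]},{"claw":0,"linear":[0,0,4],"turn":[0,0,0]},{"claw":0,"linear":[0,0,6],"turn":[0,0,0]},{"claw":0,"linear":[0,0,6],"turn":[0,0,0]}]'

```text
time_s: 3.9
ee_pos: [0.4838, -0.1741, 0.0384]
eef_rot: [3.141, -0.001, 0.419]
force: [-0.0, -0.1, 0.6]
grip_width: 0.0006
```

```bash
python3 - <<'E'
from station import get_obs, vision
import cv2,numpy as np
a=vision.camera('side')[180:330,160:360];b=vision.camera('wrist')[120:320,130:390]
cv2.imwrite('pics/s4.png',np.hstack([cv2.resize(a,(400,300),interpolation=cv2.INTER_CUBIC),cv2.resize(b,(390,300),interpolation=cv2.INTER_CUBIC)]))
print(get_obs()['force'],get_obs()['ee_pos'])
E
```

```text
[0.36621436 0.97568976 0.32597353] [ 0.48386578 -0.17407177  0.03848158]
```

View pics/s4.png

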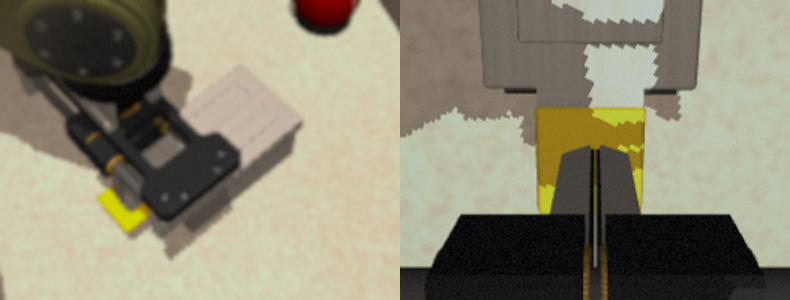

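No contact yet. I'll enlarge the side view to see the real fingertip against the projected TCP.

```bash
python3 - <<'E'
from h import *
from station import get_obs
o=get_obs();ii=vision.camera_info('side')
a=vision.camera('side')
x0,y0,s=195,225,7
c=cv2.resize(a[y0:y0+82,x0:x0+110],None,fx=s,fy=s,interpolation=cv2.INTER_CUBIC)
for dz in(0,.01,.02,.03,.04):
  p=cv2.projectPoints((o['ee_pos']+[0,0,dz]).reshape(1,3),ii['rvec'],ii['tvec'],ii['camera_matrix'],None)[0].ravel();print(dz,p)
  cv2.circle(c,tuple(int(v) for v in (p-[x0,y0]+.5)*s),3,(0,0,255),-1)
c=cv2.convertScaleAbs(c,alpha=1.6,beta=20)
cv2.imwrite('pics/s5.png',c)
E
```

```text
0 [226.49088078 287.92153287]
0.01 [226.13322485 285.08386049]
0.02 [225.76725981 282.18026304]
0.03 [225.39269273 279.20841616]
0.04 [225.00921669 276.16588491]
```

View pics/s5.png

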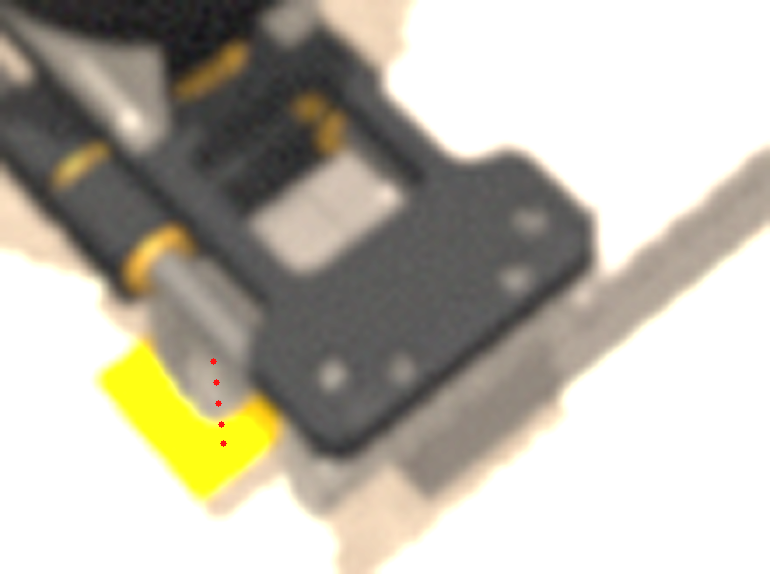

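The visible fingertip ends well above the projected TCP, and its apparent position in the wrist view hasn't changed since the first view, so it isn't passing through the tab. The shut fingers are simply shorter than nominal. I'll keep going down.

play_rows --moves '[{"claw":0,"linear":[0,0,1.5],"turn":[0,0,0]},{"claw":0,"linear":[0,0,3],"turn":[0,0,0]},{"claw":0,"linear":[0,0,4.5],"turn":[0,0,0]},{"claw":0,"linear":[0,0,6],"turn":[0,0,0]}]'

```text
time_s: 4.55
ee_pos: [0.4838, -0.1741, 0.0324]
eef_rot: [3.141, -0.001, 0.419]
force: [-2.8, -1.4, 2.5]
grip_width: 0.0003
```

```bash
python3 - <<'E'
from h import *
from station import get_obs
o=get_obs();print(o['force'],o['ee_pos'])
x0,y0,s=195,225,4
c=cv2.resize(vision.camera('side')[y0:y0+82,x0:x0+100],(400,328),interpolation=cv2.INTER_CUBIC)
b=cv2.resize(vision.camera('wrist')[110:274,160:360],(400,328),interpolation=cv2.INTER_CUBIC)
cv2.imwrite('pics/s6.png',np.hstack([cv2.convertScaleAbs(c,alpha=1.4,beta=10),b]))
E
```

```text
[-2.8162839  -1.41033247  2.47647169] [ 0.4837804  -0.17410163  0.032362  ]
```

View pics/s6.png

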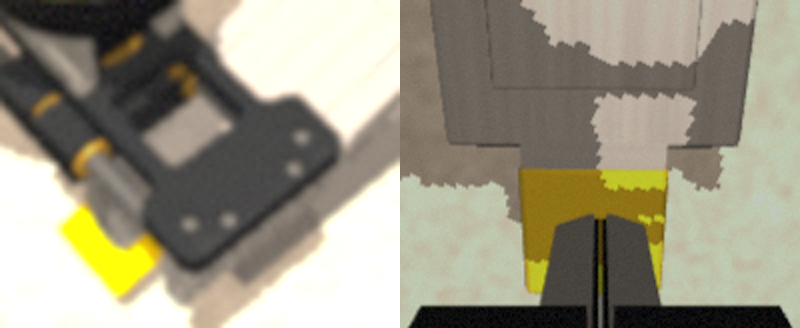

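Contact: about 2.5 N upward and the lid is beginning to tilt. I'll continue in small steps.

play_rows --moves '[{"claw":0,"linear":[0,0,1.5],"turn":[0,0,0]},{"claw":0,"linear":[0,0,3],"turn":[0,0,0]},{"claw":0,"linear":[0,0,4.5],"turn":[0,0,0]},{"claw":0,"linear":[0,0,6],"turn":[0,0,0]}]'

```text
time_s: 5.15
ee_pos: [0.4841, -0.174, 0.0263]
eef_rot: [3.141, -0.002, 0.419]
force: [0.9, -0.8, 3.4]
grip_width: 0.0006
```

```bash
python3 - <<'E'
from h import *
from station import get_obs
o=get_obs();print(o['force'],o['moment'],o['ee_pos'])
x0,y0,s=170,200,4
c=cv2.resize(vision.camera('side')[y0:y0+115,x0:x0+140],(400,328),interpolation=cv2.INTER_CUBIC)
b=cv2.resize(vision.camera('wrist'),(400,328),interpolation=cv2.INTER_CUBIC)
cv2.imwrite('pics/s7.png',np.hstack([cv2.convertScaleAbs(c,alpha=1.4,beta=10),b]))
E
```

```text
[ 0.85378901 -0.80824889  3.36008295] [ 0.07613631 -0.14446351 -0.00980464] [ 0.48407475 -0.17403099  0.02628316]
```

View pics/s7.png

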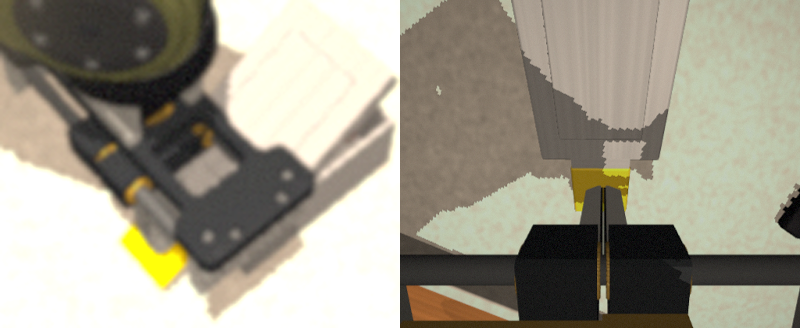

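The lid is visibly tilting, with 3.4 N on the tab. I'll continue.

play_rows --moves '[{"claw":0,"linear":[0,0,1.5],"turn":[0,0,0]},{"claw":0,"linear":[0,0,3],"turn":[0,0,0]},{"claw":0,"linear":[0,0,4.5],"turn":[0,0,0]},{"claw":0,"linear":[0,0,6],"turn":[0,0,0]}]'

```text
time_s: 5.75
ee_pos: [0.4838, -0.174, 0.02]
eef_rot: [3.141, -0.001, 0.419]
force: [-0.4, 1.3, 2.9]
grip_width: 0.0006
```

play_rows --moves '[{"claw":0,"linear":[0,0,1.5],"turn":[0,0,0]},{"claw":0,"linear":[0,0,3],"turn":[0,0,0]},{"claw":0,"linear":[0,0,3],"turn":[0,0,0]}]'

```text
time_s: 6.12
ee_pos: [0.4845, -0.1741, 0.0185]
eef_rot: [3.14, -0.003, 0.419]
force: [-6.7, 3.9, 22.9]
grip_width: 0.0009
```

```bash
python3 - <<'E'
from h import *
from station import get_obs
o=get_obs();print(o['force'],o['moment'],o['ee_pos'])
x0,y0,s=170,200,4
c=cv2.resize(vision.camera('side')[y0:y0+115,x0:x0+140],(400,328),interpolation=cv2.INTER_CUBIC)
b=cv2.resize(vision.camera('wrist'),(400,328),interpolation=cv2.INTER_CUBIC)
cv2.imwrite('pics/s8.png',np.hstack([cv2.convertScaleAbs(c,alpha=1.4,beta=10),b]))
E
```

```text
[-6.74162557  3.85615669 22.92159911] [0.81448085 1.02492037 0.04903003] [ 0.48446378 -0.17410333  0.01853402]
```

View pics/s8.png

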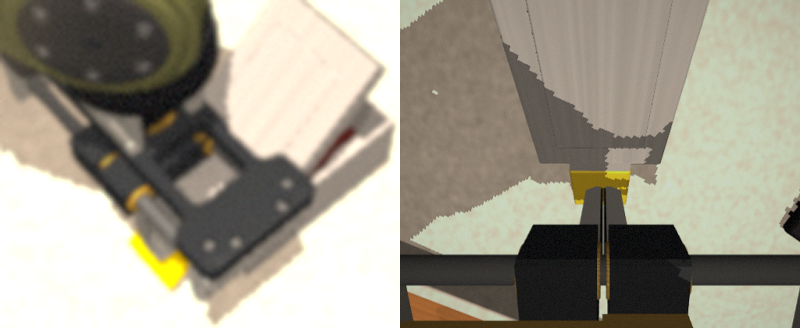

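The force jumped to 23 N at z = 0.0185, which is a firm stop, and the rosewood bails show under the raised lid. I'll lift off and check the lid angle.

play_rows --moves '[{"claw":0,"linear":[0,0,-5],"turn":[0,0,0]},{"claw":0,"linear":[0,0,-20],"turn":[0,0,0]},{"claw":0,"linear":[0,0,-50],"turn":[0,0,0]},{"claw":0,"linear":[-20,0,-95],"turn":[0,0,0]},{"claw":0,"linear":[-60,20,-140],"turn":[0,0,0]},{"claw":0,"linear":[-100,60,-170],"turn":[0,0,0]},{"claw":0,"linear":[-130,100,-180],"turn":[0,0,0]},{"claw":0,"linear":[-150,150,-180],"turn":[0,0,0]}]'

```text
time_s: 7.22
ee_pos: [0.4073, -0.374, 0.2006]
eef_rot: [3.138, -0.004, 0.419]
force: [0.2, 0.8, -0.0]
grip_width: 0.0004
```

```bash
python3 - <<'E'
from h import *
from station import get_obs
o=get_obs();print(o['time_s'],o['force'],o['ee_pos'],np.abs(o['joint_vel']).max())
c=cv2.resize(vision.camera('side'),(400,300));t=cv2.resize(vision.camera('top'),(400,300))
S=vision.camera('side')[190:310,190:340];S=cv2.resize(S,(400,320),interpolation=cv2.INTER_CUBIC)
T=cv2.resize(vision.camera('top')[140:260,260:410],(400,320),interpolation=cv2.INTER_CUBIC)
cv2.imwrite('pics/f1.png',np.hstack([c,t]));cv2.imwrite('pics/f2.png',np.hstack([S,T]))
E
```

```text
7.225 [ 0.23604141  0.81756116 -0.03573254] [ 0.40730603 -0.37403129  0.20057337] 0.82946357980155
```

View pics/f1.png

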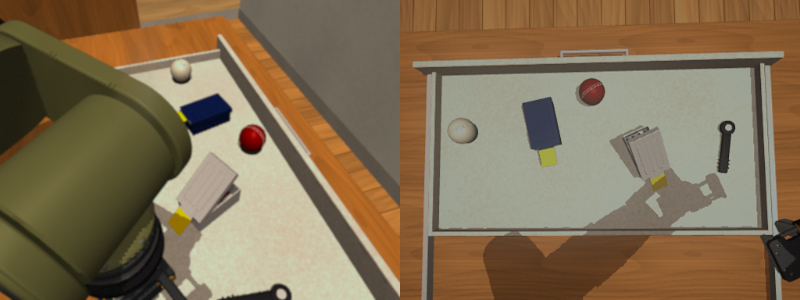

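View pics/f2.png

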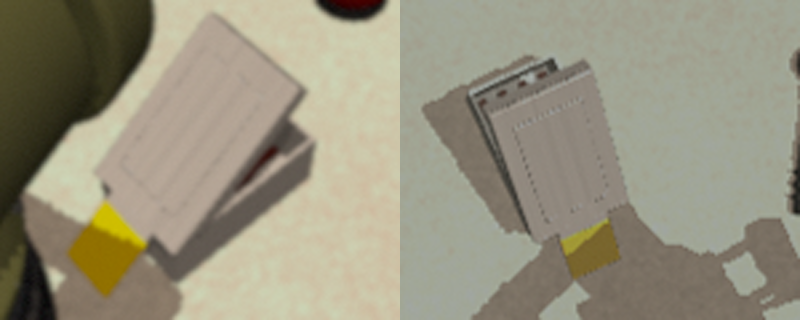

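```bash
python3 - <<'E'
from h import *
s=2.6667
Pt=np.array([(90,112),(188,65),(139,89)])/s+[260,140]
Ps=np.array([(213,12),(305,92),(259,52)])/s+[190,190]
PM=[]
for n,P in(('top',Pt),('side',Ps)):
    i=vision.camera_info(n);PM.append(i['camera_matrix']@np.c_[cv2.Rodrigues(i['rvec'])[0],i['tvec']])
X=cv2.triangulatePoints(PM[0],PM[1],Pt.T.copy(),Ps.T.copy());X=(X[:3]/X[3]).T;print(X.round(3))
h=np.array([.4862,-.172])+.032*np.array([np.cos(.42),np.sin(.42)])
for p in X[:]: 
    d=(p[:2]-h)@[np.cos(.42),np.sin(.42)];print(d,p[2]-.06,np.arctan2(p[2]-.064,d))
E
```

```text
[[ 0.588 -0.087  0.147]
 [ 0.621 -0.157  0.14 ]
 [ 0.605 -0.122  0.142]]
0.09547416030288533 0.08726646502662086 0.7172056828981271
0.09766260369833717 0.07955971996866504 0.6584856109963447
0.09675611195658632 0.08229683686923489 0.6803367634975879
```

The lid triangulates to about 0.68 rad, practically at its stop. The navy lid looks unchanged. I'll let the arm settle, then hand in.

play_rows --moves '[{"claw":0,"linear":[0,0,0],"turn":[0,0,0]},{"claw":0,"linear":[0,0,0],"turn":[0,0,0]},{"claw":0,"linear":[0,0,0],"turn":[0,0,0]},{"claw":0,"linear":[0,0,0],"turn":[0,0,0]}]'

```text
time_s: 7.92
ee_pos: [0.4076, -0.372, 0.1983]
eef_rot: [3.141, -0.002, 0.418]
force: [0.6, 0.2, -0.2]
grip_width: 0.0006
```

```bash
python3 - <<'E'
from station import get_obs, vision,hand_in
o=get_obs();print(o['time_s'],o['force'],abs(o['joint_vel']).max(),o['ee_pos'])
print(hand_in())
E
```

```text
7.925 [ 0.59844506  0.16670737 -0.17908687] 0.002417514288612212 [ 0.40764523 -0.37197504  0.1983275 ]
the job is handed in; nothing more can be done
None
```

The steel tin is open and its lid stayed up after I let go; I handed the job in at 7.9 s. I pressed its yellow tab down with the closed fingers until it hit the firm stop, where the force rose from about 3 N to 23 N. Then I lifted off and moved the arm clear.

**Last checks:**
- **Steel lid:** it measured about 0.68 rad open (0.66–0.72 from three points seen by the top and side cameras). I took those pictures after lifting off, before the arm had fully settled.
- **Navy tin:** its lid looked shut and unmoved in those same pictures; I did not measure its angle.
- **Robot:** before hand-in the arm was at rest, with wrist force under 1 N and nothing touched.

**One disagreement:** the closed fingertips seem to end 25–30 mm short of the stated TCP. The fingers first met the tab at a TCP height of about 0.035 m instead of 0.066 m, so I lowered the last part in small steps, watching the force.

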